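Pop a spice canister out of its spring dispenser and trap it on the ramp

ROBOT

A 6-joint arm with a two-finger parallel gripper is mounted at the origin on the work surface. World frame = base frame: x ahead of the robot, y to its left, z up, the work surface at z = 0. Lengths are in m, angles in degrees, forces in N, time in s.
With the tool pointing down it reaches from about 0.275 to 0.975 m from the base axis. Payload 8.4 kg.
Tool frame: the origin (TCP) lies between the finger pads; the fingertips stand 8 mm ahead of it and the grasp point (between the pads) lies 11 mm behind it; z points along the fingers, y is the line along which they close (so a half turn about z gives the same grasp; the last joint's range is limited). The gripper opens to 92 mm and grips with 3 to 60 N. Pads are 20 mm wide; open, the fingers measure 128 mm over their backs; the gripper's body (75 mm by 189 mm) begins 69 mm behind the grasp point.
Start: joints at [64.148, 20.225, 93.587, -0, 66.188, -0.138], TCP at [0.271, 0.563, 0.223] pointing down, gripper open.
Joint ranges: [-150.9, 150.9], [-52.94, 120.26], [3.33, 152.33], [-74.26, 254.26], [0, 154.13], [-172.89, 172.89]. Speed limits (degrees/s): [127.2, 127.2, 159.86, 180, 180, 180].

INTERFACE

Orientations are given as [roll, pitch, yaw] about the fixed x, y, z axes, in that order (R = Rz(yaw) Ry(pitch) Rx(roll)).
In Python, from bench import env gives the robot as it stands. Calls block until the motion is done:
- env.move_to(position, orientation): joint-space move of the TCP to a pose.
- env.move_l(position, vel=0.15, rot=None, contact_N=None): straight line of the TCP; rot=None keeps the orientation; vel is the mean speed in m/s. With contact_N (N) it stops when the force on the tool has changed by that much, and returns True; else False.
- env.move_joints(angles): joint-space move.
- env.move_gripper(opening): finger opening in m; the grip force is fixed at half the most; returns when the fingers have stopped.
- env.wait(seconds).
- env.ik(position, orientation): joint angles nearest the present ones, or None.
- env.get_state(): the state.
- env.camera(name): name is "side" or "top" or "wrist"; returns the picture (400x640x3 uint8, red, green, blue); there is no depth.
- env.camera_model(name): a dict with "intrinsics" (3x3 intrinsics, pixels), "position" and "attitude" of the camera in the world; the wrist camera has in their place "hand_eye" (4x4, takes a point from camera to tool coordinates, whose origin is the TCP and whose axes are the flange's). Camera axes: x right, y down, z forward; pixel columns grow to the right and rows downward; lengths in m; the calibration is good to about 2 mm. The wrist camera is an equidistant fisheye: a pixel r from the principal point sees the ray r / f radians off the axis. A picture is of the moment at which its call begins: read the wrist's pose just before it. camera_model takes no time and is no camera call.
A pose or a line that the arm cannot do raises env.MotionError and nothing moves.
- env.hand_in(): hands the job in; it is judged then, once.
The state is a dict: "time": time; "qpos": joint angles; "joint_velocities": joint speeds; "joint_efforts": joint torques, N m; "position": TCP position; "eef_rot": TCP orientation; "ft_force": force on the tool from outside, world axes, zero at the start; "ft_torque": the same for the moment, N m; "width": finger opening in m; "grip_force": force on a finger pad.
Only numpy, scipy, OpenCV 4.12 (cv2) and the standard library are available. Lean on these libraries where they do the work, as an engineer would, in place of code of your own. Each camera call takes 0.05 s, during which the arm holds its last target. There are 200 camera calls.

TASK

Press the black spring key of the canister dispenser with one fingertip so that the lying spice canister pops out of its cradle, and trap it with the other finger on the sloping ramp before it rolls off the end. Do not touch the canister until the key is pressed, treat it gently, never pinch or lift it, and leave everything else where it stands. The program finishes while still holding: key kept well down (more than two thirds of its travel) and the canister at rest on the ramp, past its cradle, leaning against the other finger.

Things in the scene. Friction and masses are not known exactly. Their poses are not given: they have to be found in the camera images.
- dispenser: Canister dispenser, fixed: wooden base plate 216 x 84 x 6 mm carrying a steel ramp, a cradle and a spring key. Origin: on the work surface, below the middle of the cradle; x points horizontally downhill along the ramp, y across it, z up. The base spans x -76 to +140 mm. The cradle is a gap in the ramp from x = -8 to +8 mm; an ejector bar rises through it when the key is pressed.
- ramp (a point): Point on the ramp's top surface, mid-lane, at dispenser x = +40, z = 33.5 mm. The ramp slopes down at 12 degrees along the dispenser's +x (surface z = 42 mm - 0.21 x), from x = +8 to its open end at x = +130 mm. Lane 72 mm wide between two side rails (outer faces at y = +-39 mm) that rise 9 mm above the ramp; a finger fits between them.
- canister: Spice canister: aluminium cylinder, dark cap, 36 mm diameter, 64 mm long, 0.10 to 0.18 kg, lying in the cradle along y. Origin at its centre, at the start dispenser x = 3, z = 58 mm. Lifted by the bar it rolls along the dispenser's +x until a finger in the lane stops it. It is out of its cradle with its centre past x = 11.5 mm: let the finger's stopping face stand at x = 32 to 100 mm.
- key (a joint): The spring key, a rocker on an axle at dispenser x = -24, z = 36 mm: 0 rad at rest (up), 0.50 rad fully pressed, springs back when released. Pressing turns its pad down and the ejector bar up. The canister pops out at 0.25 to 0.35 rad. Force on the pad about 1.5 N at first, 8 N near full travel, where it meets a hard stop.
- key_top (a point): Middle of the upper face of the key's black pad, 28 (along x) x 46 mm, at the uphill end of the dispenser: x = -49, z = 52 mm at rest, uphill edge 6 mm higher than the inner edge; x = -54, z = 38 mm fully pressed, tilted the other way. A second fingertip as low as the one pressing the pad (z 38 to 42 mm) is then 4 to 10 mm above the ramp at x = 40, low enough to stop the canister.
- spare_canister: Bystander: a like canister standing upright beside the dispenser, 36 mm diameter, 64 mm high. Origin at its underside centre.
- basting_cup: Bystander: stainless cup 64 mm across, 60 mm high, beside the ramp. Origin at its underside centre.
- tub: Bystander: empty clear plastic tub 130 x 130 x 75 mm. Origin at its underside centre.
- garlic_roaster: Bystander: terracotta garlic roaster with domed lid, 128 mm across, 110 mm high. Origin at its underside centre.
- tongs: Bystander: steel tongs with yellow silicone tips, 250 mm long, 16 mm high, lying along its own x. Origin at its underside centre.
- brush: Bystander: basting brush lying along its own x, about 200 mm long. Origin near its middle, at its underside.

How it is judged (in metres and radians):
On the way, in this order (a step that is already met when the one before it is completed fails the run):
1. a finger presses the key while the canister still lies in its cradle (value of joint key above 0.05 rad and contact force between the fingers and key above 0.3 N and x of canister in the frame of dispenser below 0.009 m).
2. the canister is out of its cradle, stopped on the ramp by a finger, with the key held down (x of canister in the frame of dispenser between 0.0115 and 0.1 m and contact force between the fingers and canister above 0.03 N and value of joint key above 0.3 rad), for 0.2 s.
At the end, for the whole second after the job is handed in: The key is held down by a finger (at least 0.30 rad of its 0.50 rad, over 0.5 N); the canister is at rest (under 20 mm/s) on the ramp, its centre 11.5 to 100 mm downhill of the dispenser's origin and within 12 mm of the middle of the lane, and leans on a finger with more than 0.03 N (all of step 2 and contact force between the fingers and key above 0.5 N and y of canister in the frame of dispenser between -0.012 and 0.012 m and z of canister in the frame of dispenser between 0.035 and 0.068 m and linear speed of canister below 0.02 m/s); the arm keeps its last pose, push and grip.
It fails at once if the canister is touched while the key is not pressed (contact force between the fingers and canister above 0.3 N and value of joint key below 0.04 rad).
It fails at once if the canister rolls off the end of the ramp or leaves it (x of canister in the frame of dispenser above 0.125 m or z of canister in the frame of dispenser below 0.03 m).
It fails at once if the canister is lifted off the ramp (centre more than 75 mm above the dispenser's underside) (z of canister in the frame of dispenser above 0.075 m).
It fails at once if the canister is pinched or knocked hard (over 12 N from the fingers) (contact force between the fingers and canister above 12 N).
It fails at once if a bystander is moved by more than 20 mm (distance of any of spare_canister, basting_cup, tub, garlic_roaster, tongs, brush from where it was at the start of the episode above 0.02 m).
It also fails if it takes over 29 s, if anything falls off the work surface, if the arm or the gripper's body presses on something with over 40 N, if the wrist force passes 120 N, or if a joint passes its speed limit or range.

## Working session

There is one attempt and no reset: what is moved stays moved. The work goes in short steps, each a Python script; the robot and the scene stay as the last script left them, time stands still between calls to the robot, and variables do not carry over. Pictures are saved under pics/ and viewed, at most 10 in all, crops included, and the job is handed in when it is done.

```bash
mkdir -p pics; python3 - <<'E'
from bench import env
import cv2
for n in("side","top"):
    cv2.imwrite(f"pics/{n}0.png",env.camera(n)[:,:,::-1]); print(n,env.camera_model(n))
s=env.get_state();print(s)
E
```

```text
side {'intrinsics': array([[406.44101452,   0.        , 321.20598188],
       [  0.        , 406.44101452, 196.38707522],
       [  0.        ,   0.        ,   1.        ]]), 'position': array([ 0.29783656, -0.68791889,  0.80643244]), 'attitude': array([-134.10611827,   -0.33475891,  -19.59467141])}
top {'intrinsics': array([[489.66931081,   0.        , 322.92997913],
       [  0.        , 489.66931081, 191.92668998],
       [  0.        ,   0.        ,   1.        ]]), 'position': array([0.39962233, 0.02122398, 1.30088991]), 'attitude': array([-172.98101715,   -0.33788721,  -90.22198447])}
{'time': 0.1, 'qpos': array([ 6.41483545e+01,  2.02595032e+01,  9.36230935e+01,  1.35480685e-03,
        6.61874142e+01, -1.39242302e-01]), 'joint_velocities': array([-0.04500054, -0.07603249, -0.04933598, -0.04782793,  0.02928546,
       -0.04138637]), 'joint_efforts': array([-2.67563664e-03, -5.94909847e+01, -3.34932554e+01,  6.96602021e-02,
        1.85278879e-02, -1.61322902e-05]), 'position': array([0.27098672, 0.56273333, 0.22194088]), 'eef_rot': array([-1.79929992e+02, -1.40894329e-03,  1.54287048e+02]), 'ft_force': array([ 0.56267806, -0.14097307, -0.00508429]), 'ft_torque': array([ 0.01767548, -0.05041328,  0.02301659]), 'grip_force': 0.0, 'width': 0.09200060226108528}
```

View pics/top0.png

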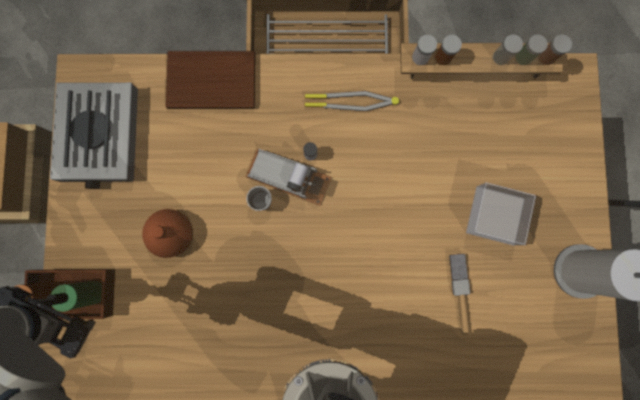

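View pics/side0.png

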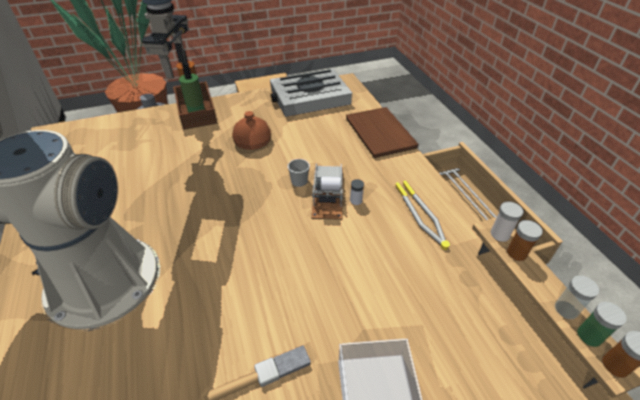

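```bash
python3 - <<'E'
import cv2,numpy as np
a=cv2.imread("pics/top0.png")[135:220,235:340];b=cv2.imread("pics/side0.png")[150:225,280:375]
cv2.imwrite("pics/z.png",np.vstack([cv2.resize(a,(370,300),interpolation=3),cv2.resize(b,(370,300),interpolation=3)]))
E
cat > h.py <<'E'
from bench import env
import numpy as np,cv2
from scipy.spatial.transform import Rotation as R
def ray(n,uv,z):
    m=env.camera_model(n);d=R.from_euler('xyz',m['attitude'],degrees=True).apply(np.linalg.inv(m['intrinsics'])@[*uv,1]);p=np.array(m['position'])
    return p+d*(z-p[2])/d[2]
E
python3 - <<'E'
from h import *
for uv,z in [((299,177),.076),((315,187),.05),((310,150),.064),((259,198),.06)]: print(ray('top',uv,z))
for uv,z in [((330,184),.076),((328,211),.006),((357,185),.064),((299,167),.06)]: print(ray('side',uv,z))
E
```

```text
[0.58863257 0.07379217 0.076     ]
[0.56646133 0.03363543 0.05      ]
[0.66062749 0.04617246 0.064     ]
[0.53729952 0.17623519 0.06      ]
[0.59264213 0.05758616 0.076     ]
[0.57748205 0.02842006 0.006     ]
[0.66505195 0.04201879 0.064     ]
[0.54081675 0.17036266 0.06      ]
```

View pics/z.png

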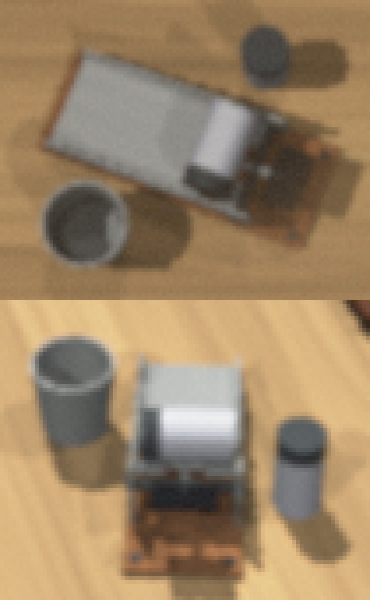

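```bash
python3 - <<'E'
from h import *
P=[ray('top',(235+u/3.524,135+v/3.529),.006)[:2] for u,v in [(80,50),(43,148),(305,245),(340,145)]]
P=np.array(P);print(P)
dn=(P[0]+P[1])/2;up=(P[2]+P[3])/2
d=dn-up;L=np.linalg.norm(d);d/=L;print(L,np.degrees(np.arctan2(d[1],d[0])),"w",np.linalg.norm(P[0]-P[1]),np.linalg.norm(P[2]-P[3]))
o=(dn+up)/2-d*.032;print("origin",o)
yaw=np.degrees(np.arctan2(d[1],d[0]))
for dy in (90,-90):
    for h in(.20,): print(dy,env.ik([o[0],o[1],h],[180,0,yaw+dy]), env.ik([o[0],o[1],.06],[180,0,yaw+dy]))
print(env.camera_model('wrist'))
# move above, look
q=[o[0],o[1],.25]
best=min((dy for dy in(90,-90) if env.ik(q,[180,0,yaw+dy]) is not None),key=lambda t:abs(env.ik(q,[180,0,yaw+t])[5]))
print(best);env.move_to(q,[180,0,yaw+best]);env.wait(.3)
s=env.get_state();print(s['time'],s['position'],s['eef_rot'],s['ft_force'])
cv2.imwrite('pics/w0.png',env.camera('wrist')[:,:,::-1])
E
```

```text
[[ 0.67551582  0.18806821]
 [ 0.60001134  0.21516472]
 [ 0.52558806  0.01676655]
 [ 0.60164383 -0.01007353]]
0.21168100434629086 69.49555434637526 w 0.08021936588583814 0.08065277254000681
origin [0.5894808  0.07250884]
90 [  6.8677141   18.76395249  98.78843151   0.          62.44761601
 -62.62784025] [  6.8677141   28.74845087 104.39104299   0.          46.86050614
 -62.62784025]
-90 [ 6.86771410e+00  1.87639525e+01  9.87884315e+01 -2.54444375e-14
  6.24476160e+01  1.17372160e+02] [ 6.86771410e+00  2.87484509e+01  1.04391043e+02 -2.54444375e-14
  4.68605061e+01  1.17372160e+02]
{'intrinsics': array([[309.70691629,   0.        , 324.09268209],
       [  0.        , 309.70691629, 199.90299949],
       [  0.        ,   0.        ,   1.        ]]), 'hand_eye': array([[-7.87675223e-04, -9.71186035e-01, -2.38321350e-01,
         6.64813379e-02],
       [ 9.99999678e-01, -8.01452325e-04, -3.90886686e-05,
        -6.38223821e-04],
       [-1.53040831e-04, -2.38321304e-01,  9.71186353e-01,
        -1.62322587e-01],
       [ 0.00000000e+00,  0.00000000e+00,  0.00000000e+00,
         1.00000000e+00]])}
90
2.5 [0.58943825 0.0729575  0.24997588] [ 1.79998820e+02 -2.95352702e-03  1.59532877e+02] [-0.25784507  0.20277461  0.05818362]
```

View pics/w0.png

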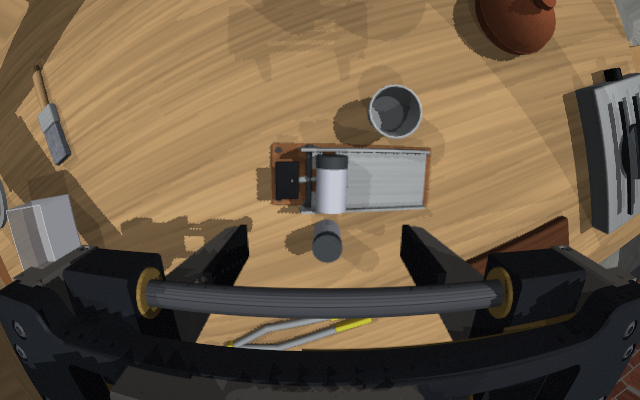

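```bash
cat >> h.py <<'E'
def wray(uv,z,pos,rot):
    m=env.camera_model('wrist');K=m['intrinsics'];H=m['hand_eye']
    x=(uv[0]-K[0,2])/K[0,0];y=(uv[1]-K[1,2])/K[1,1];r=np.hypot(x,y)+1e-9
    d=np.array([x/r*np.sin(r),y/r*np.sin(r),np.cos(r)])
    T=R.from_euler('xyz',rot,degrees=True)
    c=np.array(pos)+T.apply(H[:3,3]);d=T.apply(H[:3,:3]@d)
    return c+d*(z-c[2])/d[2]
E
python3 - <<'E'
from h import *
s=env.get_state();p,r=s['position'],s['eef_rot']
a=cv2.imread('pics/w0.png')[125:275,245:455]
cv2.imwrite('pics/w0z.png',cv2.resize(a,None,fx=3.8,fy=3.8,interpolation=3))
yaw=np.radians(69.5);o=np.array([.5895,.0725]);ex=np.array([np.cos(yaw),np.sin(yaw)]);ey=np.array([-ex[1],ex[0]])
for n,uv,z in [('b',(272,143),.006),('b',(272,205),.006),('b',(431,148),.006),('b',(431,207),.006),('pad',(276,162),.055),('pad',(276,198),.055),('pad',(300,162),.049),('pad',(300,198),.049),('can',(332,154),.070),('can',(332,213),.070),('spare',(327,248),.064),('cup',(396,111),.06)]:
    q=wray(uv,z,p,r);e=q[:2]-o;print(n,uv,q.round(4),(e@ex).round(4),(e@ey).round(4))
E
```

```text
b (272, 143) [0.5238 0.0234 0.006 ] -0.069 0.0443
b (272, 205) [ 0.602  -0.0087  0.006 ] -0.0717 -0.0402
b (431, 148) [0.6032 0.2225 0.006 ] 0.1453 0.0397
b (431, 207) [0.6831 0.1987 0.006 ] 0.151 -0.0434
pad (276, 162) [0.5466 0.0282 0.055 ] -0.0565 0.0246
pad (276, 198) [0.5867 0.0118 0.055 ] -0.0579 -0.0186
pad (300, 162) [0.5573 0.0538 0.049 ] -0.0288 0.0236
pad (300, 198) [0.598  0.0379 0.049 ] -0.0295 -0.0201
can (332, 154) [0.5597 0.0926 0.07  ] 0.0084 0.035
can (332, 213) [0.6233 0.0692 0.07  ] 0.0087 -0.0328
spare (327, 248) [0.6645 0.0478 0.064 ] 0.0031 -0.0789
cup (396, 111) [0.5387 0.1789 0.06  ] 0.0819 0.0849
```

View pics/w0z.png

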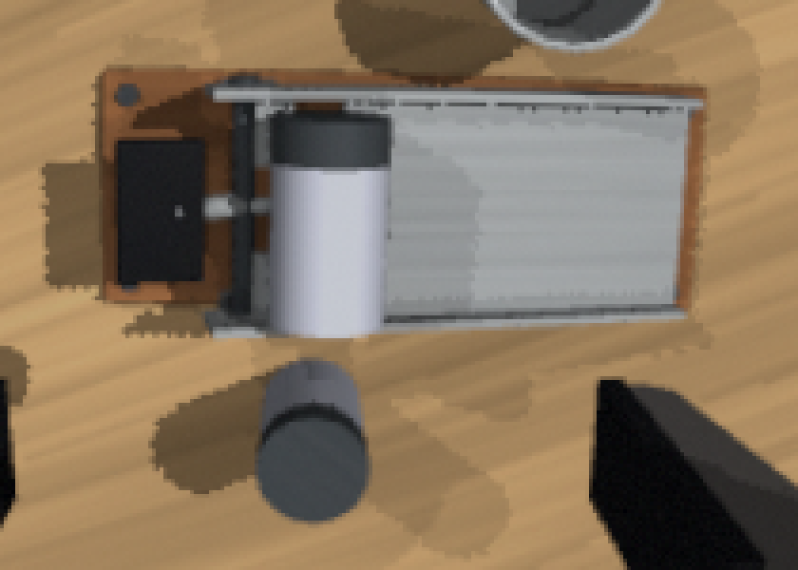

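```bash
python3 - <<'E'
from h import *
yaw=68.8;y=np.radians(69.5);o=np.array([.5895,.0725])+.0055*np.array([np.cos(y),np.sin(y)])+.0009*np.array([-np.sin(y),np.cos(y)])
np.savetxt('o.txt',[*o,yaw]);print(o)
env.move_to([*o,.12],[180,0,yaw+90]);env.wait(.3)
s=env.get_state();print(s['time'],s['position'],s['eef_rot'],s['ft_force'])
w=env.camera('wrist')[:,:,::-1];cv2.imwrite('pics/w1.png',w);cv2.imwrite('pics/s1.png',cv2.resize(env.camera('side')[120:230,270:400,::-1],None,fx=4,fy=4,interpolation=3))
E
```

```text
[0.59058314 0.07796688]
3.4333 [0.59162309 0.07805692 0.12163773] [1.79924487e+02 1.37777708e-01 1.58798091e+02] [-0.05499674 -0.64592953 -0.41301149]
```

View pics/w1.png

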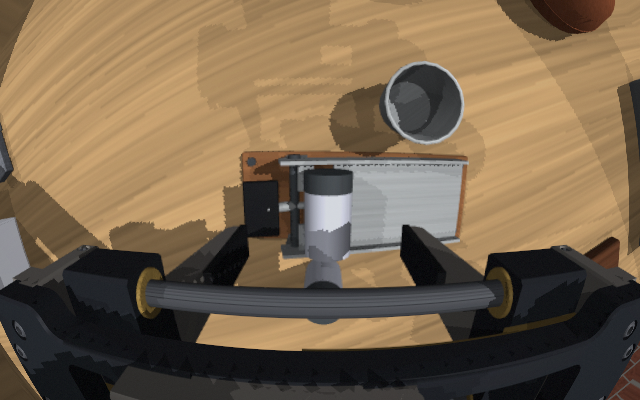

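View pics/s1.png

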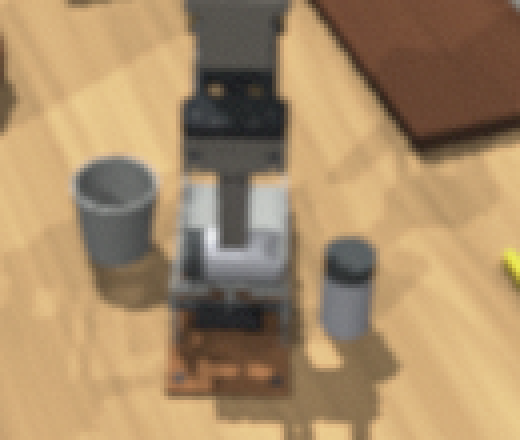

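```bash
python3 - <<'E'
from h import *
s=env.get_state();p,r=s['position'],s['eef_rot'];print(p,r)
*o,yaw=np.loadtxt('o.txt');y=np.radians(yaw);ex=np.array([np.cos(y),np.sin(y)]);ey=np.array([-ex[1],ex[0]])
for n,uv,z in [('b -76,42',(242,152),.006),('b 140,42',(467,157),.006),('b 140,-42',(461,239),.006),('pad +23',(244,180),.055),('pad -23',(246,237),.055),('pad',(278,180),.049),('can l -15',(304,205),.058),('can r 21',(353,205),.058),('can cap end y32',(328,170),.070),('cup',(424,103),.06)]:
    q=wray(uv,z,p,r);e=q[:2]-o;print(n,uv,(e@ex).round(4),(e@ey).round(4))
E
```

```text
[0.59114051 0.07797891 0.12099891] [1.79956520e+02 8.33255144e-02 1.58797480e+02]
b -76,42 (242, 152) -0.0755 0.0431
b 140,42 (467, 157) 0.1376 0.0403
b 140,-42 (461, 239) 0.1403 -0.0438
pad +23 (244, 180) -0.0616 0.0256
pad -23 (246, 237) -0.0632 -0.0207
pad (278, 180) -0.036 0.0243
can l -15 (304, 205) -0.0155 0.0067
can r 21 (353, 205) 0.0214 0.0066
can cap end y32 (328, 170) 0.0023 0.035
cup (424, 103) 0.0732 0.0845
```

```bash
python3 - <<'E'
from h import *
*o,yaw=np.loadtxt('o.txt')
env.move_l([*o,.070],vel=.08,rot=[180,0,yaw+90]);env.wait(.3)
f0=env.get_state()['ft_force'];print(f0)
for z in (.062,.059,.056,.054,.052,.0505,.049,.048,.047,.046,.045):
    c=env.move_l([*o,z],vel=.03,contact_N=15);env.wait(.2)
    s=env.get_state();f=s['ft_force']-f0;print(z,c,round(s['time'],2),s['position'].round(4),f.round(2))
    if f[2]>6.8 or c: break
cv2.imwrite('pics/w2.png',env.camera('wrist')[:,:,::-1])
E
```

```text
[ 0.2966695   0.26787522 -0.39897898]
0.062 False 5.22 [0.5906 0.078  0.062 ] [-0.74 -1.06  0.94]
0.059 False 5.67 [0.5907 0.078  0.0591] [0.16 0.24 0.29]
0.056 False 6.12 [0.5906 0.0779 0.056 ] [-0.71  0.08  1.46]
0.054 False 6.58 [0.5906 0.0779 0.0541] [-1.04 -2.29  3.86]
0.052 False 7.03 [0.5906 0.0778 0.052 ] [-0.52 -3.55  4.4 ]
0.0505 False 7.47 [0.5905 0.0778 0.0505] [-0.61 -5.13  4.99]
0.049 False 7.92 [0.5904 0.0777 0.049 ] [ 0.05 -5.6   5.43]
0.048 False 8.38 [0.5904 0.0776 0.0482] [-1.24 -6.67  6.62]
0.047 False 8.82 [0.5905 0.0776 0.0478] [-3.18 -6.86 14.05]
```

View pics/w2.png

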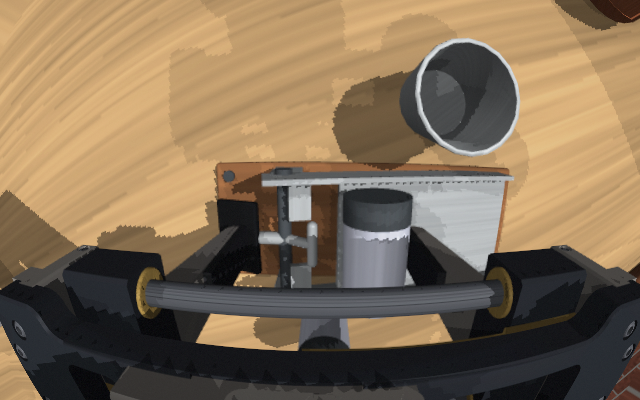

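```bash
python3 - <<'E'
from h import *
*o,yaw=np.loadtxt('o.txt');y=np.radians(yaw);ex=np.array([np.cos(y),np.sin(y)]);ey=np.array([-ex[1],ex[0]])
s=env.get_state()
for uv,z in [((341,215),.054),((412,215),.054),((377,192),.066)]:
    e=wray(uv,z,s['position'],s['eef_rot'])[:2]-o;print(e@ex,e@ey)
env.move_l([*o,.0476],vel=.02);env.wait(.5)
s=env.get_state();print(s['position'],s['ft_force'],s['time'])
w=env.camera('wrist')[:,:,::-1]; print(cv2.absdiff(w[180:270,330:420],cv2.imread('pics/w2.png')[180:270,330:420]).mean())
print(env.hand_in())
E
```

```text
0.007811999716363942 0.019928629774556426
0.04643489329038814 0.019690573263047666
0.02437615298439486 0.03496469865445879
[0.59042307 0.07755347 0.04801733] [-2.12809309 -7.03706333 10.02544475] 9.625
1.3341975308641976
the job is handed in; nothing more can be done
None
```

The job is handed in: the key was held down near its hard stop, and the canister appeared to be lying still on the ramp against the other finger at about x = 27 mm. That comes from the wrist picture and force readings; the judge returned no result.

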